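Book a grinding-wheel change by pointing

ROBOT

A 6-joint arm with a two-finger parallel gripper is mounted at the origin on the work surface. World frame = base frame: x ahead of the robot, y to its left, z up, the work surface at z = 0. Lengths are in m, angles in rad, forces in N, time in s.
With the tool pointing down it reaches from about 0.35 to 0.85 m from the base axis. Payload 8.1 kg.
Tool frame: the origin (TCP) lies between the finger pads, 19 mm behind the fingertips; this is the grasp point; z points along the fingers, y is the line along which they close (so a half turn about z gives the same grasp; the last joint's range is limited). The gripper opens to 93 mm and grips with 3 to 60 N. Pads are 15 mm wide; open, the fingers measure 128 mm over their backs; the gripper's body (75 mm by 188 mm) begins 65 mm behind the grasp point.
Start: joints at [-1.234, 0.13, 1.488, -0, 1.523, -0.085], TCP at [0.246, -0.547, 0.237] pointing down, gripper open.
Joint ranges: [-2.96, 2.96], [-0.89, 2.26], [0.02, 2.5], [-1.34, 4.48], [0, 2.73], [-2.66, 2.66]. Speed limits (rad/s): [2.39, 2.39, 2.79, 3.14, 3.14, 3.14].

INTERFACE

Orientations are given as a rotation vector (axis times angle).
In Python, from plant import read_state, read_camera, close_job gives the robot as it stands. The module is installed in compiled form; this text tells all that it offers.
- The arm moves only by the tool move_arm, never from a script. Its argument "plan" is a list of rows, each a list of 7 numbers: the turn, a rotation vector about the tool's x, y, z in units of 6 degrees (1.0 is 6 degrees), then the shift along the tool's x, y, z in units of 25 mm (1.0 is 25 mm), then the finger opening in mm, from 0 to 93. A call has exactly 10 rows; each row shifts and turns the commanded pose from where the row before left it, along the tool's axes as they then stand; what a row does not reach is not made up. A row lasts 1/10 s, in which the tool goes at most 50 mm and 8.59 degrees, less where a joint would pass 70% of its speed; a pose out of reach is approached as far as the arm can. A call is refused whole if a number of a shift passes 1 or a number of a turn 1, either way. A call with a gripper value outside its range is refused whole. The fingers move at their own pace and stop on an object; "force" is the grip in N (left out, the last holds). Time passes only in rows, so rows that do not move let the fingers close, or fill a call up. It gives the time, the measured TCP pose, the force, the opening and the grip force at its end, in the units of the state.
- read_state(): the state, without advancing time (a new reading comes with each control period).
- read_camera(name): name is "side" or "top" or "wrist"; returns a dict with "frame" (400x640x3 uint8, red, green, blue), "z_map" (400x640 float32, m along the optical axis (not along the pixel's ray), 0 where there is no reading), "fx", "fy", "cx", "cy" (pixels), "distortion" ([k1, k2, p1, p2, k3] as OpenCV has them; the pictures are not rectified), "rvec" (rotation vector, rad) and "tvec" (3), from world to camera coordinates, as OpenCV has them. Camera axes: x right, y down, z forward; pixel columns grow to the right and rows downward; lengths in m; the calibration is good to about 2 mm. A picture is of the moment at which its call begins.
- close_job(): hands the job in; it is judged then, once.
The state is a dict: "t": time; "q": joint angles; "dq": joint speeds; "joint_torque": joint torques, N m; "tool_pos": TCP position; "orientation": TCP orientation; "force": force on the tool from outside, world axes, zero at the start; "wrist_torque": the same for the moment, N m; "opening": finger opening in m; "gripper_force": force on a finger pad.
Only numpy, scipy, OpenCV 4.12 (cv2) and the standard library are available. Lean on these libraries where they do the work, as an engineer would, in place of code of your own. Each camera call takes 0.05 s, during which the arm holds its last target. There are 200 camera calls.

TASK

Show the bench camera which wheel is to be changed: point down at the middle of the small worn green wheel on the blue grinding head, keeping the fingertips just above it without touching for two seconds, then point in the same way for two seconds at its replacement, the full-size green wheel in the rack. Then press the orange button fully down to book the change, and move clear of it. Do not touch or shift any wheel, do not point at or dip low over the white and brown wheels, and leave the wrench, jar and steel collar where they are.

Things in the scene. Friction and masses are not known exactly. Their poses are not given: they have to be found in the camera images.
- worn_green: the worn wheel: small green grinding wheel lying flat, 44 mm across, 16 mm thick, with a 16 mm bore; origin at the centre of its underside, top face 16 mm above it. Loose on a post that ends 2 mm above the wheel. It sits on the upright spindle of a blue grinding head (100 x 90 mm, 60 mm high in all; the wheel's underside is 60 mm above the bench).
- new_green: the replacement: full-size green grinding wheel lying flat, 66 mm across, 20 mm thick, with a 16 mm bore; origin at the centre of its underside, top face 20 mm above it. Loose on a post that ends 2 mm above the wheel. It sits on one of the three posts, 100 mm apart in a row, of a grey rack (plate 100 x 300 x 12 mm, on the bench; wheels lie on it). Which post varies.
- white_wheel: full-size white grinding wheel lying flat, 66 mm across, 20 mm thick, with a 16 mm bore; origin at the centre of its underside, top face 20 mm above it. Loose on a post that ends 2 mm above the wheel. On another post of the same rack. Not to be pointed at.
- brown_wheel: full-size red-brown grinding wheel lying flat, 66 mm across, 20 mm thick, with a 16 mm bore; origin at the centre of its underside, top face 20 mm above it. Loose on a post that ends 2 mm above the wheel. On another post of the same rack. Not to be pointed at.
- confirm_top (a point): centre of the top face of the round orange push button (36 mm across) on its black housing on the bench; it is pressed straight down
- confirm (a joint): travel of the orange button: 0 released, 0.006 m fully down (about 5 N; it springs back)
- wrench: bystander: steel wrench, 160 mm long, about 8 mm thick, lying flat beyond the work; origin on its underside near the middle, x along it
- jar: bystander: jar with blue cap, 56 mm across, 80 mm high; origin at the centre of its underside
- collar: bystander: steel heel collar (a ring), 42 mm across, 30 mm high, between the robot and the work; origin at the centre of its underside
There are look-alikes about, which are no part of the job. Leave any purple or yellow look-alike of the part that bears confirm_top alone.

How it is judged:
On the way, in this order (a step that is already met when the one before it is completed fails the run):
1. the downward tool (within about 48 degrees) dwells 1.5 s with its tool point within 20 mm of the worn green wheel's centre line and less than 70 mm above its top (horizontal distance between the grasp point and worn_green below 0.02 m and z of the grasp point in the frame of worn_green below 0.086 m and angle between the grasp point's own z axis and vertical above 2.3 rad), for 1.5 s.
2. then the same over the full-size green wheel (horizontal distance between the grasp point and new_green below 0.02 m and z of the grasp point in the frame of new_green below 0.09 m and angle between the grasp point's own z axis and vertical above 2.3 rad), for 1.5 s.
3. then the orange button is pressed down at least 4.5 mm by the fingers (value of joint confirm above 0.0045 m and contact force between the fingers and anything else above 0.5 N), for 0.05 s.
At the end, for the whole second after the job is handed in: The button is up again (under 1.5 mm), every wheel is at rest within 8 mm of where it started, and the wrench, jar and collar within 15 mm (value of joint confirm below 0.0015 m and distance of each of worn_green, new_green, white_wheel, brown_wheel from where it was at the start of the episode below 0.008 m and linear speed of each of worn_green, new_green, white_wheel, brown_wheel below 0.02 m/s and distance of each of wrench, jar, collar from where it was at the start of the episode below 0.015 m); the robot touches nothing.
It fails at once if a wheel is touched (contact force between any of the fingers, the arm and worn_green above 0.5 N or contact force between any of the fingers, the arm and new_green above 0.5 N or contact force between any of the fingers, the arm and white_wheel above 0.5 N or contact force between any of the fingers, the arm and brown_wheel above 0.5 N).
It fails at once if a wheel is shifted or lifted (distance of any of worn_green, new_green, white_wheel, brown_wheel from where it was at the start of the episode above 0.008 m).
It fails at once if the tool point dips over the white or brown wheel (within 20 mm of its centre line and less than 60 mm above its top), as if pointing at it ((horizontal distance between the grasp point and white_wheel below 0.02 m and z of the grasp point in the frame of white_wheel below 0.08 m) or (horizontal distance between the grasp point and brown_wheel below 0.02 m and z of the grasp point in the frame of brown_wheel below 0.08 m)).
It fails at once if a bystander (wrench, jar or collar) is moved by more than 15 mm (distance of any of wrench, jar, collar from where it was at the start of the episode above 0.015 m).
It also fails if it takes over 58 s, if anything falls off the work surface, if the arm or the gripper's body presses on something with over 40 N, if the wrist force passes 120 N, or if a joint passes its speed limit or range.

## Working session

There is one attempt and no reset: what is moved stays moved. The work goes in short steps, Python scripts to look and compute and a tool call to move; the robot and the scene stay as the last step left them, time stands still between calls to the robot, and variables do not carry over. Pictures are saved under pics/ and viewed, at most 10 in all, crops included, and the job is handed in when it is done.

Besides the shell and the picture viewer there is one more tool, called after "Emit:" as name(argument=value, ...), one argument or row to a line, values as JSON. move_arm: Moves the arm, as the interface text tells. Its arguments: {"type":"object","properties":{"plan":{"type":"array","items":{"type":"array","items":{"type":"number"}}},"force":{"type":"number"}},"required":["plan"]}

```bash
mkdir -p pics; cat > h.py <<'E'
import numpy as np, cv2
from plant import *
def cam(n):
    c=read_camera(n); c['K']=np.array([[c['fx'],0,c['cx']],[0,c['fy'],c['cy']],[0,0,1.]]); c['D']=np.array(c['distortion'],float)
    c['R']=cv2.Rodrigues(np.array(c['rvec'],float))[0]; c['t']=np.array(c['tvec'],float); return c
def ray(c,uv):
    p=cv2.undistortPoints(np.array(uv,float).reshape(-1,1,2),c['K'],c['D']).reshape(-1,2)
    d=np.c_[p,np.ones(len(p))]@c['R']; return -c['R'].T@c['t'],d
def plane(c,uv,z):
    o,d=ray(c,uv); return o+d*((z-o[2])/d[:,2])[:,None]
def depthpt(c,uv):
    o,d=ray(c,uv); uv=np.array(uv).reshape(-1,2).astype(int); return o+d*c['z_map'][uv[:,1],uv[:,0]][:,None]
def blobs(c,lo,hi,amin=60):
    m=cv2.inRange(cv2.cvtColor(c['frame'],cv2.COLOR_RGB2HSV),lo,hi)
    n,l,s,ce=cv2.connectedComponentsWithStats(m)
    return [(s[i],ce[i],l==i) for i in range(1,n) if s[i][4]>amin]
E
python3 - <<'E'
from h import *
s=read_state();print(s['t'],s['tool_pos'],s['orientation'],s['force'],s['opening'])
for n in ['top','side']:
    c=cam(n); cv2.imwrite(f'pics/{n}0.png',c['frame'][:,:,::-1]); print(n,-c['R'].T@c['t'])
    for nm,lo,hi in [('green',(40,70,40),(85,255,255)),('orange',(8,150,120),(20,255,255)),('yellow',(21,120,120),(35,255,255)),('brown',(0,80,50),(7,255,200)),('purple',(125,60,50),(165,255,255)),('blue',(95,100,50),(124,255,255))]:
        for st,ce,m in blobs(c,lo,hi):
            ys,xs=np.nonzero(m); P=depthpt(c,np.c_[xs,ys]); P=P[c['z_map'][ys,xs]>0]
            print(nm,st,ce.round(1),'z95',np.percentile(P[:,2],90).round(3),'med',np.median(P,0).round(3))
E
```

```text
0.0 [ 0.24548914 -0.54690177  0.23641653] [-3.07022508e+00 -6.57329237e-01  3.59805115e-04] [ 1.26116678  0.05989127 -0.68102218] 0.09320889465716366
top [ 0.42055297 -0.07620848  1.07944483]
green [352 163  18  18 222] [360.3 171.5] z95 0.077 med [ 0.595 -0.143  0.075]
green [263 179  27  27 516] [275.8 191.8] z95 0.033 med [0.551 0.062 0.031]
orange [424 200  16  14 172] [431.4 206.5] z95 0.023 med [ 0.52  -0.323  0.021]
yellow [459 202  22  21 360] [469.4 212.4] z95 0.022 med [ 0.506 -0.417  0.014]
purple [415 158  22  21 357] [425.9 167.8] z95 0.022 med [ 0.617 -0.312  0.013]
purple [400 236  22  21 369] [410.4 246. ] z95 0.022 med [ 0.422 -0.271  0.014]
blue [ 402   45  119   82 3795] [463.6  82.7] z95 0.042 med [ 0.835 -0.416  0.013]
blue [287  51  34  34 348] [305.   73.7] z95 0.029 med [ 0.851 -0.011  0.026]
blue [338 151  44  47 999] [359.  174.9] z95 0.051 med [ 0.587 -0.141  0.048]
blue [627 295  13  21 219] [632.8 303.7] z95 -0.35 med [ 0.24  -1.079 -0.388]
side [0.16258364 0.81749761 0.98492196]
green [303 163  15  13 147] [309.9 169. ] z95 0.077 med [ 0.596 -0.135  0.07
[... 255 characters left out ...]
  13 176] [370.7 138.2] z95 0.021 med [ 0.506 -0.407  0.013]
brown [272 255  27  25 310] [285.2 266.8] z95 0.033 med [0.528 0.17  0.031]
purple [317 142  18  15 207] [325.6 149.3] z95 0.021 med [ 0.617 -0.302  0.011]
purple [373 166  19  16 234] [382.2 173.4] z95 0.022 med [ 0.421 -0.26   0.011]
blue [    0     0   177   158 16647] [67.3 54.3] z95 -0.144 med [ 2.479 -0.953 -0.405]
blue [ 537   33   49   80 1904] [559.7  69.3] z95 0.143 med [-0.006 -1.034  0.037]
blue [ 237   85   74   57 1308] [274.6 117. ] z95 0.075 med [ 0.828 -0.334  0.028]
blue [290 164  40  35 839] [309.9 184.3] z95 0.05 med [ 0.584 -0.106  0.043]
blue [183 179  33  23 278] [201.7 192. ] z95 0.03 med [0.851 0.021 0.026]
```

View pics/top0.png

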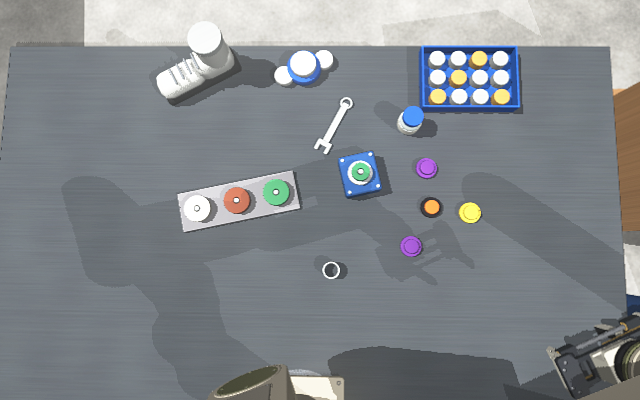

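View pics/side0.png

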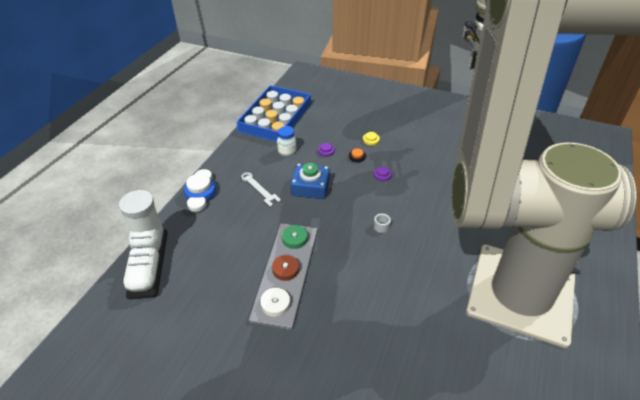

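Candidates in the top view:
- **Green wheels:** the worn one is on the blue head at (360,171). The full-size one is in the rack at (276,192).
- **Other wheels:** brown (236,200) and white (197,208).
- **Buttons:** orange on black at (431,206). The look-alikes are purple (426,168), purple (410,246) and yellow (470,212).

I choose (360,171), then (276,192), then (431,206). Next I refine these positions and check them in a close crop.

```bash
cat >> h.py <<'E'
from scipy.spatial.transform import Rotation as Ro
def to(target):
    s=read_state(); R=Ro.from_rotvec(s['orientation']).as_matrix(); p=np.array(s['tool_pos'])
    print('t',round(s['t'],2),'p',p.round(4),'units',(R.T@(np.array(target)-p)/0.025).round(2),'zaxis',R[:,2].round(3),'y',R[:,1].round(3),'F',np.round(s['force'],1))
    return R
E
python3 - <<'E'
from h import *
G=((40,70,40),(85,255,255));O=((5,150,100),(20,255,255))
for n in ['top','side']:
    c=cam(n)
    for nm,r,z,box in [('worn',G,.076,0),('new',G,.032,1),('btn',O,.023,0)]:
        b=blobs(c,*r); st,ce,m=b[box]
        k,_=cv2.findContours(m.astype(np.uint8),0,2); e=cv2.fitEllipse(max(k,key=cv2.contourArea))
        x,y,w,h=st[:4]
        E=plane(c,[[x,y+h/2],[x+w,y+h/2],e[0]],z)
        print(n,nm,e[0],'pt',E[2].round(4),'width',np.linalg.norm(E[0]-E[1]).round(4))
        if nm=='btn':
            ys,xs=np.nonzero(m);P=depthpt(c,np.c_[xs,ys]);print(np.percentile(P[:,2],[10,50,90,99]).round(4))
    if n=='top': cv2.imwrite('pics/crop.png',cv2.resize(c['frame'][130:270,160:500,::-1],None,fx=2.3,fy=2.3,interpolation=cv2.INTER_CUBIC))
to([.595,-.143,.2]);print(to([.595,-.143,.13]))
E
```

```text
top worn (360.2698059082031, 171.38980102539062) pt [ 0.5962 -0.1438  0.076 ] width 0.0426
top new (275.81573486328125, 191.85525512695312) pt [0.5511 0.0616 0.032 ] width 0.0669
top btn (431.3886413574219, 206.51646423339844) pt [ 0.519  -0.3225  0.023 ] width 0.0392
[0.0176 0.0207 0.0233 0.0255]
side worn (309.90875244140625, 168.76841735839844) pt [ 0.5959 -0.1349  0.076 ] width 0.0415
side new (294.19610595703125, 236.25418090820312) pt [0.5497 0.0727 0.032 ] width 0.0658
side btn (356.9861145019531, 153.0380401611328) pt [ 0.5181 -0.3113  0.023 ] width 0.0392
[0.0117 0.0192 0.0222 0.0648]
t 0.2 p [ 0.2455 -0.5471  0.2368] units [19.37 -9.02  1.48] zaxis [-0.     0.001 -1.   ] y [ 0.409 -0.912 -0.001] F [ 0.2 -0.1  0.2]
t 0.2 p [ 0.2455 -0.5471  0.2368] units [19.37 -9.02  4.28] zaxis [-0.     0.001 -1.   ] y [ 0.409 -0.912 -0.001] F [ 0.2 -0.1  0.2]
[[ 9.12354636e-01  4.09400610e-01 -3.99265483e-04]
 [ 4.09400798e-01 -9.12354007e-01  1.07336019e-03]
 [ 7.51628536e-05 -1.14274475e-03 -9.99999344e-01]]
```

View pics/crop.png

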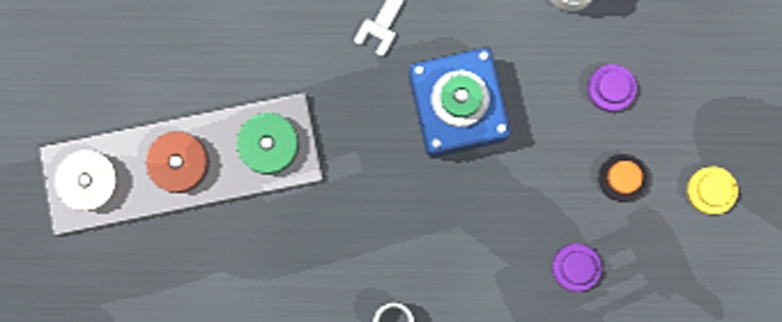

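The crop confirms the choice. The worn wheel's bore is at crop pixel (461,95), the new green wheel's at (267,142) and the orange button at (625,177). The side view's roughly 1 cm y offset comes from the visible side walls in its masks, so I'll use the top values and check them with the wrist camera on approach.

Emit:
move_arm(
  plan=[
    [0, 0, 0, 0.5, -0.22, 0, 6],
    [0, 0, 0, 0.95, -0.45, 0, 6],
    [0, 0, 0, 0.95, -0.45, 0, 6],
    [0, 0, 0, 0.95, -0.45, 0, 6],
    [0, 0, 0, 0.95, -0.45, 0, 6],
    [0, 0, 0, 0.95, -0.45, 0, 6],
    [0, 0, 0, 0.95, -0.45, 0, 6],
    [0, 0, 0, 0.95, -0.45, 0, 6],
    [0, 0, 0, 0.95, -0.45, 0, 6],
    [0, 0, 0, 0.95, -0.45, 0, 6],
  ],
  force=5,
)

```text
t: 1.2
tool_pos: [0.4093, -0.3556, 0.2375]
orientation: [-3.072, -0.658, -0.0]
force: [-0.5, 0.2, 0.2]
opening: 0.0177
gripper_force: 0.0
```

Emit:
move_arm(
  plan=[
    [0, 0, 0, 0.95, -0.45, 0, 6],
    [0, 0, 0, 0.95, -0.45, 0, 6],
    [0, 0, 0, 0.95, -0.45, 0, 6],
    [0, 0, 0, 0.95, -0.45, 0, 6],
    [0, 0, 0, 0.95, -0.45, 0, 6],
    [0, 0, 0, 0.95, -0.45, 0, 6],
    [0, 0, 0, 0.95, -0.45, 0, 6],
    [0, 0, 0, 0.5, -0.22, 0, 6],
    [0, 0, 0, 0, 0, 0, 6],
    [0, 0, 0, 0, 0, 0, 6],
  ],
)

```text
t: 2.2
tool_pos: [0.5366, -0.2074, 0.2373]
orientation: [3.072, 0.659, -0.001]
force: [-1.4, -0.5, 0.6]
opening: 0.0065
gripper_force: 0.0
```

```bash
python3 - <<'E'
from h import *
to([.596,-.144,.12])
c=cam('wrist'); cv2.imwrite('pics/w1.png',c['frame'][:,:,::-1])
for st,ce,m in blobs(c,(40,70,40),(85,255,255),300):
    print(st,ce.round(1),plane(c,[ce],.076).round(4),plane(c,[ce],.032).round(4))
for st,ce,m in blobs(c,(5,150,100),(20,255,255),100): print('o',st,plane(c,[ce],.023).round(4))
E
```

```text
t 2.2 p [ 0.5366 -0.2074  0.2373] units [ 3.21 -1.34  4.69] zaxis [-0.001 -0.    -1.   ] y [ 0.41  -0.912  0.   ] F [-1.4 -0.5  0.6]
[  39   12   76   72 4011] [76.6 47.7] [[0.5606 0.0281 0.076 ]] [[0.5554 0.0577 0.032 ]]
[ 257   64   49   51 1722] [281.1  88.9] [[ 0.5997 -0.1438  0.076 ]] [[ 0.6001 -0.1386  0.032 ]]
o [392 211  34  32 327] [[ 0.5232 -0.3231  0.023 ]]
```

View pics/w1.png

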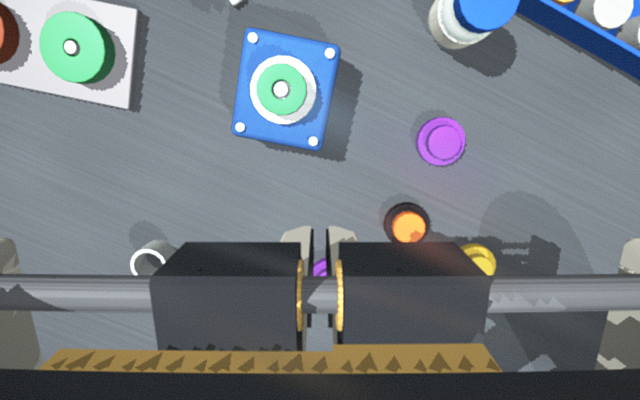

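The wrist view shows the worn wheel at (281,89) and the new green wheel at (76,48). Its positions agree with the top view to about 4 mm. I'll aim for (0.598, -0.144), with the fingertips about 25 mm above the wheel.

Emit:
move_arm(
  plan=[
    [0, 0, 0, 0.6, -0.3, 0, 6],
    [0, 0, 0, 0.9, -0.35, 0, 6],
    [0, 0, 0, 0.9, -0.35, 0, 6],
    [0, 0, 0, 0.6, -0.2, 0.3, 6],
    [0, 0, 0, 0.3, -0.13, 0.8, 6],
    [0, 0, 0, 0, 0, 0.9, 6],
    [0, 0, 0, 0, 0, 0.9, 6],
    [0, 0, 0, 0, 0, 0.9, 6],
    [0, 0, 0, 0, 0, 0.6, 6],
    [0, 0, 0, 0, 0, 0.2, 6],
  ],
)

```text
t: 3.25
tool_pos: [0.5972, -0.1429, 0.1198]
orientation: [-3.07, -0.657, 0.005]
force: [0.1, 0.0, 0.0]
opening: 0.006
gripper_force: 0.0
```

Emit:
move_arm(
  plan=[
    [0, 0, 0, 0, 0, 0, 6],
    [0, 0, 0, 0, 0, 0, 6],
    [0, 0, 0, 0, 0, 0, 6],
    [0, 0, 0, 0, 0, 0, 6],
    [0, 0, 0, 0, 0, 0, 6],
    [0, 0, 0, 0, 0, 0, 6],
    [0, 0, 0, 0, 0, 0, 6],
    [0, 0, 0, 0, 0, 0, 6],
    [0, 0, 0, 0, 0, 0, 6],
    [0, 0, 0, 0, 0, 0, 6],
  ],
)

```text
t: 4.25
tool_pos: [0.5986, -0.1432, 0.1224]
orientation: [-3.072, -0.658, 0.0]
force: [1.4, 0.5, 0.7]
opening: 0.006
gripper_force: 0.0
```

```bash
python3 - <<'E'
from h import *
to([.598,-.144,.12]);to([.552,.060,.076])
c=cam('side'); cv2.imwrite('pics/s1.png',cv2.resize(c['frame'][80:280,220:420,::-1],None,fx=2.8,fy=2.8))
E
```

```text
t 4.25 p [ 0.5986 -0.1432  0.1224] units [-0.03  0.02  0.1 ] zaxis [-0.  0. -1.] y [ 0.409 -0.912 -0.   ] F [1.4 0.5 0.7]
t 4.25 p [ 0.5986 -0.1432  0.1224] units [ 1.63 -8.18  1.86] zaxis [-0.  0. -1.] y [ 0.409 -0.912 -0.   ] F [1.4 0.5 0.7]
```

View pics/s1.png

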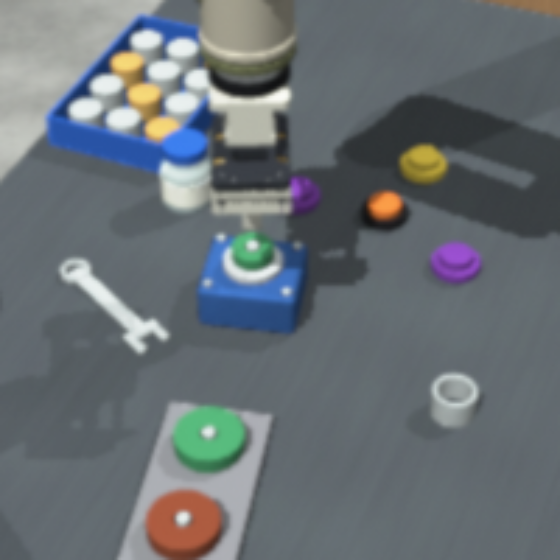

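The fingertips (crop 248,225) are centred just above the worn wheel (crop 252,250). I'll finish the dwell, then lift and move across to the new green wheel.

Emit:
move_arm(
  plan=[
    [0, 0, 0, 0, 0, 0, 6],
    [0, 0, 0, 0, 0, 0, 6],
    [0, 0, 0, 0, 0, 0, 6],
    [0, 0, 0, 0, 0, 0, 6],
    [0, 0, 0, 0, 0, 0, 6],
    [0, 0, 0, 0, 0, 0, 6],
    [0, 0, 0, 0, 0, 0, 6],
    [0, 0, 0, 0, 0, 0, 6],
    [0, 0, 0, 0, 0, 0, 6],
    [0, 0, 0, 0, 0, 0, 6],
  ],
)

```text
t: 5.3
tool_pos: [0.5986, -0.1432, 0.1224]
orientation: [3.072, 0.658, -0.0]
force: [1.2, -0.2, 0.0]
opening: 0.0062
gripper_force: 0.0
```

Emit:
move_arm(
  plan=[
    [0, 0, 0, 0, 0, -0.6, 6],
    [0, 0, 0, 0, 0, -0.9, 6],
    [0, 0, 0, 0.1, -0.5, -0.5, 6],
    [0, 0, 0, 0.2, -0.9, 0, 6],
    [0, 0, 0, 0.2, -0.95, 0, 6],
    [0, 0, 0, 0.2, -0.95, 0, 6],
    [0, 0, 0, 0.2, -0.95, 0, 6],
    [0, 0, 0, 0.2, -0.95, 0, 6],
    [0, 0, 0, 0.2, -0.95, 0, 6],
    [0, 0, 0, 0.2, -0.95, 0, 6],
  ],
)

```text
t: 6.3
tool_pos: [0.5598, 0.0358, 0.1734]
orientation: [-3.072, -0.658, -0.002]
force: [0.0, -0.6, -0.3]
opening: 0.0058
gripper_force: 0.0
```

Emit:
move_arm(
  plan=[
    [0, 0, 0, 0.1, -0.7, 0, 6],
    [0, 0, 0, 0, -0.3, 0, 6],
    [0, 0, 0, 0, 0, 0, 6],
    [0, 0, 0, 0, 0, 0, 6],
    [0, 0, 0, 0, 0, 0, 6],
    [0, 0, 0, 0, 0, 0, 6],
    [0, 0, 0, 0, 0, 0, 6],
    [0, 0, 0, 0, 0, 0, 6],
    [0, 0, 0, 0, 0, 0, 6],
    [0, 0, 0, 0, 0, 0, 6],
  ],
)

```text
t: 7.3
tool_pos: [0.5522, 0.0578, 0.1724]
orientation: [-3.072, -0.657, 0.0]
force: [-0.3, -0.0, -0.5]
opening: 0.006
gripper_force: 0.0
```

```bash
python3 - <<'E'
from h import *
to([.552,.060,.076])
c=cam('wrist')
for st,ce,m in blobs(c,(40,70,40),(85,255,255),300):
    print(st,ce.round(1),plane(c,[ce],.076).round(4),plane(c,[ce],.032).round(4))
E
```

```text
t 7.3 p [0.5522 0.0578 0.1724] units [ 0.03 -0.08  3.86] zaxis [-0. -0. -1.] y [ 0.409 -0.912 -0.   ] F [-0.3 -0.  -0.5]
[ 276  146   77   76 4328] [314.4 183.7] [[0.5641 0.0665 0.076 ]] [[0.5554 0.0633 0.032 ]]
[ 547  222   63   53 2298] [578.3 248.1] [[ 0.6011 -0.1391  0.076 ]] [[ 0.5991 -0.1794  0.032 ]]
```

Emit:
move_arm(
  plan=[
    [0, 0, 0, 0, -0.1, 0.5, 6],
    [0, 0, 0, 0, 0, 0.9, 6],
    [0, 0, 0, 0, 0, 0.9, 6],
    [0, 0, 0, 0, 0, 0.8, 6],
    [0, 0, 0, 0, 0, 0.5, 6],
    [0, 0, 0, 0, 0, 0.2, 6],
    [0, 0, 0, 0, 0, 0, 6],
    [0, 0, 0, 0, 0, 0, 6],
    [0, 0, 0, 0, 0, 0, 6],
    [0, 0, 0, 0, 0, 0, 6],
  ],
)

```text
t: 8.35
tool_pos: [0.552, 0.0602, 0.0785]
orientation: [3.072, 0.658, 0.003]
force: [0.3, 0.5, -0.4]
opening: 0.0064
gripper_force: 0.0
```

Emit:
move_arm(
  plan=[
    [0, 0, 0, 0, 0, 0, 6],
    [0, 0, 0, 0, 0, 0, 6],
    [0, 0, 0, 0, 0, 0, 6],
    [0, 0, 0, 0, 0, 0, 6],
    [0, 0, 0, 0, 0, 0, 6],
    [0, 0, 0, 0, 0, 0, 6],
    [0, 0, 0, 0, 0, 0, 6],
    [0, 0, 0, 0, 0, 0, 6],
    [0, 0, 0, 0, 0, 0, 6],
    [0, 0, 0, 0, 0, 0, 6],
  ],
)

```text
t: 9.35
tool_pos: [0.5512, 0.0602, 0.0774]
orientation: [3.072, 0.658, 0.0]
force: [0.3, 0.4, 0.6]
opening: 0.0059
gripper_force: 0.0
```

Emit:
move_arm(
  plan=[
    [0, 0, 0, 0, 0, 0, 6],
    [0, 0, 0, 0, 0, 0, 6],
    [0, 0, 0, 0, 0, 0, 6],
    [0, 0, 0, 0, 0, 0, 6],
    [0, 0, 0, 0, 0, 0, 6],
    [0, 0, 0, 0, 0, 0, 6],
    [0, 0, 0, 0, 0, 0, 6],
    [0, 0, 0, 0, 0, 0, 6],
    [0, 0, 0, 0, 0, 0, 6],
    [0, 0, 0, 0, 0, 0, 6],
  ],
)

```text
t: 10.35
tool_pos: [0.5512, 0.0602, 0.0774]
orientation: [-3.072, -0.658, 0.0]
force: [0.3, -0.5, -0.3]
opening: 0.0058
gripper_force: 0.0
```

```bash
python3 - <<'E'
from h import *
to([.553,.061,.076]);to([.520,-.323,.174])
c=cam('side'); cv2.imwrite('pics/s2.png',cv2.resize(c['frame'][130:330,220:420,::-1],None,fx=2.8,fy=2.8))
E
```

```text
t 10.35 p [0.5512 0.0602 0.0774] units [0.08 0.   0.06] zaxis [-0. -0. -1.] y [ 0.409 -0.912 -0.   ] F [ 0.3 -0.5 -0.3]
t 10.35 p [0.5512 0.0602 0.0774] units [-7.41 13.47 -3.86] zaxis [-0. -0. -1.] y [ 0.409 -0.912 -0.   ] F [ 0.3 -0.5 -0.3]
```

View pics/s2.png

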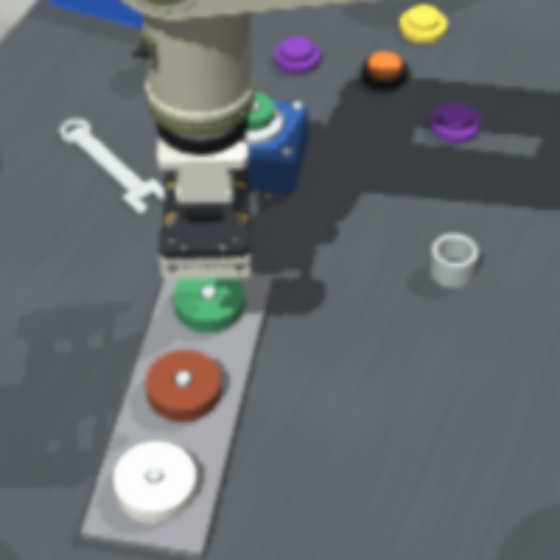

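The fingers hover over the new green wheel's post (crop 208,290) and that dwell is done. I lift and go to the button.

Emit:
move_arm(
  plan=[
    [0, 0, 0, 0, 0, -0.6, 6],
    [0, 0, 0, 0, 0, -0.9, 6],
    [0, 0, 0, 0, 0, -0.9, 6],
    [0, 0, 0, 0, 0, -0.9, 6],
    [0, 0, 0, -0.2, 0.4, -0.5, 6],
    [0, 0, 0, -0.5, 0.9, 0, 6],
    [0, 0, 0, -0.5, 0.9, 0, 6],
    [0, 0, 0, -0.5, 0.9, 0, 6],
    [0, 0, 0, -0.5, 0.9, 0, 6],
    [0, 0, 0, -0.5, 0.9, 0, 6],
  ],
)

```text
t: 11.4
tool_pos: [0.5393, -0.081, 0.1728]
orientation: [3.072, 0.657, -0.0]
force: [0.2, 0.3, -0.2]
opening: 0.006
gripper_force: 0.0
```

Emit:
move_arm(
  plan=[
    [0, 0, 0, -0.5, 0.9, 0, 6],
    [0, 0, 0, -0.5, 0.9, 0, 6],
    [0, 0, 0, -0.5, 0.9, 0, 6],
    [0, 0, 0, -0.5, 0.9, 0, 6],
    [0, 0, 0, -0.5, 0.9, 0, 6],
    [0, 0, 0, -0.5, 0.9, 0, 6],
    [0, 0, 0, -0.5, 0.9, 0, 6],
    [0, 0, 0, -0.5, 0.9, 0, 6],
    [0, 0, 0, -0.5, 0.9, 0, 6],
    [0, 0, 0, -0.2, 0.5, 0, 6],
  ],
)

```text
t: 12.4
tool_pos: [0.5195, -0.326, 0.1727]
orientation: [3.072, 0.655, -0.001]
force: [0.4, 0.0, -0.1]
opening: 0.0063
gripper_force: 0.0
```

Emit:
move_arm(
  plan=[
    [0, 0, 0, 0, 0, 0, 6],
    [0, 0, 0, 0, 0, 0, 6],
    [0, 0, 0, 0, 0, 0, 6],
    [0, 0, 0, 0, 0, 0, 6],
    [0, 0, 0, 0, 0, 0, 6],
    [0, 0, 0, 0, 0, 0, 6],
    [0, 0, 0, 0, 0, 0, 6],
    [0, 0, 0, 0, 0, 0, 6],
    [0, 0, 0, 0, 0, 0, 6],
    [0, 0, 0, 0, 0, 0, 6],
  ],
)

```text
t: 13.4
tool_pos: [0.5206, -0.3235, 0.1724]
orientation: [3.072, 0.658, 0.0]
force: [-0.3, 0.2, -0.4]
opening: 0.0059
gripper_force: 0.0
```

```bash
python3 - <<'E'
from h import *
to([.520,-.323,.055])
c=cam('wrist')
for st,ce,m in blobs(c,(5,150,100),(20,255,255),300):
    ys,xs=np.nonzero(m);P=depthpt(c,np.c_[xs,ys])
    print(st,ce.round(1),plane(c,[ce],.024).round(4),np.percentile(P[:,2],[10,50,90]).round(4))
cv2.imwrite('pics/w3.png',c['frame'][:,:,::-1])
E
```

```text
t 13.4 p [ 0.5206 -0.3235  0.1724] units [-0.01 -0.03  4.7 ] zaxis [ 0. -0. -1.] y [ 0.409 -0.912  0.   ] F [-0.3  0.2 -0.4]
```

View pics/w3.png

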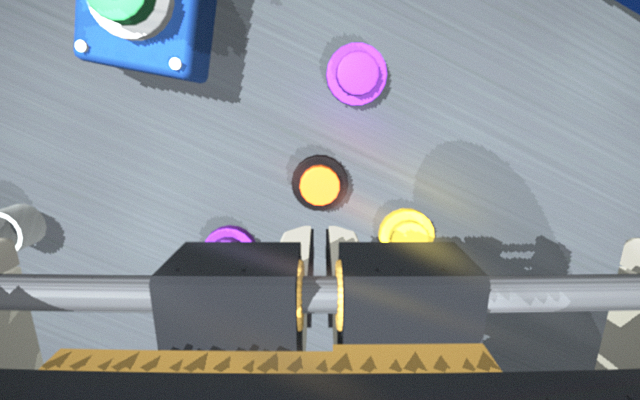

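The orange button is at (319,186), in line with the fingers, the same pixel the new wheel had when it was centred under the tool. The height should give contact at TCP z of about 0.042. I descend to 0.050, then press in small steps.

Emit:
move_arm(
  plan=[
    [0, 0, 0, 0, 0, 0.5, 6],
    [0, 0, 0, 0, 0, 0.9, 6],
    [0, 0, 0, 0, 0, 0.9, 6],
    [0, 0, 0, 0, 0, 0.9, 6],
    [0, 0, 0, 0, 0, 0.8, 6],
    [0, 0, 0, 0, 0, 0.5, 6],
    [0, 0, 0, 0, 0, 0.3, 6],
    [0, 0, 0, 0, 0, 0.1, 6],
    [0, 0, 0, 0, 0, 0, 6],
    [0, 0, 0, 0, 0, 0, 6],
  ],
)

```text
t: 14.45
tool_pos: [0.5213, -0.324, 0.051]
orientation: [3.071, 0.657, 0.002]
force: [-0.9, -0.9, 0.1]
opening: 0.006
gripper_force: 0.0
```

Emit:
move_arm(
  plan=[
    [0, 0, 0, 0, 0, 0.1, 6],
    [0, 0, 0, 0, 0, 0.1, 6],
    [0, 0, 0, 0, 0, 0.1, 6],
    [0, 0, 0, 0, 0, 0.06, 6],
    [0, 0, 0, 0, 0, 0.06, 6],
    [0, 0, 0, 0, 0, 0.04, 6],
    [0, 0, 0, 0, 0, 0, 6],
    [0, 0, 0, 0, 0, 0, 6],
    [0, 0, 0, 0, 0, 0, 6],
    [0, 0, 0, 0, 0, 0, 6],
  ],
)

```text
t: 15.45
tool_pos: [0.5205, -0.3234, 0.0385]
orientation: [-3.072, -0.658, 0.0]
force: [-2.3, 1.2, 3.1]
opening: 0.0059
gripper_force: 1.4
```

Emit:
move_arm(
  plan=[
    [0, 0, 0, 0, 0, 0.04, 6],
    [0, 0, 0, 0, 0, 0.04, 6],
    [0, 0, 0, 0, 0, 0.04, 6],
    [0, 0, 0, 0, 0, 0.04, 6],
    [0, 0, 0, 0, 0, 0, 6],
    [0, 0, 0, 0, 0, 0, 6],
    [0, 0, 0, 0, 0, 0, 6],
    [0, 0, 0, 0, 0, 0, 6],
    [0, 0, 0, 0, 0, 0, 6],
    [0, 0, 0, 0, 0, 0, 6],
  ],
)

```text
t: 16.45
tool_pos: [0.5207, -0.3236, 0.0351]
orientation: [3.072, 0.658, 0.0]
force: [-3.4, 3.3, 9.2]
opening: 0.006
gripper_force: 4.4
```

Emit:
move_arm(
  plan=[
    [0, 0, 0, 0, 0, 0.04, 6],
    [0, 0, 0, 0, 0, 0.04, 6],
    [0, 0, 0, 0, 0, 0, 6],
    [0, 0, 0, 0, 0, 0, 6],
    [0, 0, 0, 0, 0, 0, 6],
    [0, 0, 0, 0, 0, 0, 6],
    [0, 0, 0, 0, 0, 0, 6],
    [0, 0, 0, 0, 0, 0, 6],
    [0, 0, 0, 0, 0, 0, 6],
    [0, 0, 0, 0, 0, 0, 6],
  ],
)

```text
t: 17.45
tool_pos: [0.5208, -0.3236, 0.0348]
orientation: [3.072, 0.658, 0.0]
force: [-9.8, 7.5, 22.7]
opening: 0.0058
gripper_force: 11.5
```

The force rose to 23 N with almost no further travel, so the button is at its stop. I retract straight up.

Emit:
move_arm(
  plan=[
    [0, 0, 0, 0, 0, -0.2, 6],
    [0, 0, 0, 0, 0, -0.4, 6],
    [0, 0, 0, 0, 0, -0.8, 6],
    [0, 0, 0, 0, 0, -0.9, 6],
    [0, 0, 0, 0, 0, -0.9, 6],
    [0, 0, 0, 0, 0, -0.9, 6],
    [0, 0, 0, 0, 0, -0.9, 6],
    [0, 0, 0, 0, 0, -0.5, 6],
    [0, 0, 0, 0, 0, 0, 6],
    [0, 0, 0, 0, 0, 0, 6],
  ],
)

```text
t: 18.45
tool_pos: [0.5204, -0.3234, 0.1692]
orientation: [-3.072, -0.657, 0.001]
force: [-0.3, -1.0, -1.2]
opening: 0.0061
gripper_force: 0.0
```

Emit:
move_arm(
  plan=[
    [0, 0, 0, 0, 0, 0, 6],
    [0, 0, 0, 0, 0, 0, 6],
    [0, 0, 0, 0, 0, 0, 6],
    [0, 0, 0, 0, 0, 0, 6],
    [0, 0, 0, 0, 0, 0, 6],
    [0, 0, 0, 0, 0, 0, 6],
    [0, 0, 0, 0, 0, 0, 6],
    [0, 0, 0, 0, 0, 0, 6],
    [0, 0, 0, 0, 0, 0, 6],
    [0, 0, 0, 0, 0, 0, 6],
  ],
)

```text
t: 19.45
tool_pos: [0.5206, -0.3235, 0.17]
orientation: [3.072, 0.658, 0.0]
force: [0.0, 0.1, -0.5]
opening: 0.006
gripper_force: 0.0
```

```bash
python3 - <<'E'
from h import *
to([.52,-.323,.17])
c=cam('side')
for lo,hi in [((40,70,40),(85,255,255)),((5,150,100),(20,255,255))]:
    for st,ce,m in blobs(c,lo,hi): print(st,ce.round(1))
print(close_job())
E
```

```text
t 19.45 p [ 0.5206 -0.3235  0.17  ] units [-0.01 -0.03 -0.  ] zaxis [ 0. -0. -1.] y [ 0.409 -0.912  0.   ] F [ 0.   0.1 -0.5]
[302 163  16  13 147] [309.8 168.9]
[282 225  26  24 468] [294.3 236.4]
[351 149  13  10  97] [356.9 153.2]
[273 256  25  23 393] [285.1 267.2]
the job is handed in; nothing more can be done
None
```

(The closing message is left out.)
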